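# Mount the splined rotor of a tube mixer and lock it with its pin

## Robot

A 6-joint arm with a two-finger parallel gripper is mounted at the origin on the work surface; the furniture and walls round the work are solid. World frame = base frame: x ahead of the robot, y to its left, z up, the work surface at z = 0. Lengths are in mm, angles in rad, forces in N, time in s.
With the tool pointing down it reaches from about 400 to 925 mm from the base axis. Payload 12.5 kg.
Tool frame: the origin (TCP) lies between the finger pads; the fingertips stand 22 mm ahead of it and the grasp point (between the pads) lies 3 mm ahead of it (robot.tip_extent is the distance from the TCP to the fingertips, in mm); z points along the fingers, y is the line along which they close (so a half turn about z gives the same grasp; the last joint's range is limited). The gripper opens to 95 mm and grips with 3 to 60 N. Pads are 20 mm wide; open, the fingers measure 119 mm over their backs; the gripper's body (75 mm by 180 mm) begins 59 mm behind the grasp point.
Start: joints at [-1.214, 0.491, 1.559, -0, 1.092, -0.106], TCP at [279.058, -559.259, 236.661] pointing down, gripper open.
Joint ranges: [-3.1, 3.1], [-0.84, 2.19], [0.05, 2.79], [-1.13, 4.28], [0.06, 2.93], [-2.69, 2.69]. Speed limits (rad/s): [2.22, 2.22, 2.79, 3.14, 3.14, 3.14].

## Interface

Orientations are given as [roll, pitch, yaw] about the fixed x, y, z axes, in that order (R = Rz(yaw) Ry(pitch) Rx(roll)).
In Python, from plant import observe, optics, workorder, robot gives the robot as it stands. The module is installed in compiled form; this text tells all that it offers.
- The arm moves only by the tool step_arm, never from a script. Its argument "increments" is a list of rows, each an object with "delta_rot": the turn, a rotation vector about the tool's x, y, z in degrees, a list of three; "delta_pos": the shift along the tool's x, y, z in units of 30 mm (1.0 is 30 mm), a list of three; "hand": the finger opening in mm, from 0 to 95.1. In form: [{"delta_rot": [wx, wy, wz], "delta_pos": [dx, dy, dz], "hand": hand}, ...]. A call has exactly 5 rows; each row shifts and turns the commanded pose from where the row before left it, along the tool's axes as they then stand; what a row does not reach is not made up. A row lasts 1/10 s, in which the tool goes at most 50 mm and 8.59 degrees, less where a joint would pass 70% of its speed; a pose out of reach is approached as far as the arm can. A call is refused whole if a number of a shift passes 1 or a number of a turn 8.59, either way. A call with a gripper value outside its range is refused whole. The fingers move at their own pace and stop on an object; "grip_force" is the grip in N (left out, the last holds). Time passes only in rows, so rows that do not move let the fingers close, or fill a call up. It gives the time, the measured TCP pose, the force, the opening and the grip force at its end, in the units of the state.
- observe(): the state, without advancing time (a new reading comes with each control period).
- optics.snapshot(name): name is "side" or "top"; returns (picture, depth): 420x560x3 uint8, red, green, blue; 420x560 float32, mm along the optical axis (not along the pixel's ray), 0 where there is no reading.
- optics.get_calibration(name): a dict with "camera_matrix" (3x3 intrinsics, pixels), "dist_coeffs" ([k1, k2, p1, p2, k3] as OpenCV has them; the pictures are not rectified), "T" (4x4, takes a point from camera to world coordinates). Camera axes: x right, y down, z forward; pixel columns grow to the right and rows downward; lengths in mm; the calibration is good to about 2 mm. A picture is of the moment at which its call begins. get_calibration takes no time and is no camera call.
- workorder.sign_off(): hands the job in; it is judged then, once.
The state is a dict: "clock": time; "joint_positions": joint angles; "qd": joint speeds; "joint_efforts": joint torques, N m; "position": TCP position; "orientation": TCP orientation; "wrist_force": force on the tool from outside, world axes, zero at the start; "moment": the same for the moment, N m; "width": finger opening in mm; "finger_force": force on a finger pad.
Only numpy, scipy, OpenCV 4.12 (cv2) and the standard library are available. Lean on these libraries where they do the work, as an engineer would, in place of code of your own. Each camera call takes 0.05 s, during which the arm holds its last target. There are 200 camera calls.

## Task

Fit the rotor of the tube mixer: slide it onto the leaning splined shaft, turned so that the teeth line up, until it sits fully home on the shoulder. Then lock it by pushing the red-headed retaining pin through the holes of both blue lugs and the shaft, until the red head is against the lug, and let go. Do not disturb the mint-capped bottle, the petri dish or the beaker.

Things in the scene. Friction and masses are not known exactly. Their poses are not given: they have to be found in the camera images.
- drive_unit: Mixer drive: white housing 200 x 150 mm, fixed to the worktop. Origin: centre of its underside, z up. Its sloping head carries a steel splined shaft that leans 25 degrees from vertical towards the housing's own -x (its front, towards the robot). Below the shaft's teeth is a dark steel shoulder disc of radius 30 mm.
- shaft (a joint): Turn of the splined shaft about its own axis, rad; 0: its cross hole is level, along the housing's y. It turns with friction (0.1 N m) and stays where it is left; stops at -0.8 and 0.8. The shaft looks the same after half a turn.
- shaft_seat (a point): Centre of the shoulder, 108 mm above the worktop; the rotor's underside rests here when home. Frame turns with the shaft: z = shaft axis, out and up; y = direction of the cross hole. Four teeth from z = 0 to 21 mm, out to radius 22 mm: two 12 mm wide at +y and -y, two 7 mm wide at +x and -x, narrowed in their top 6 mm.
- shaft_hole (a point): Centre of the 14 mm cross hole (along y) in the shaft's flat tang, 50 mm along the axis from shaft_seat; same axes. The tang, above the teeth, is 26 mm along x, 12 mm along y, with a bevelled nose ending 78 mm from shaft_seat.
- rotor: Loose rotor, 0.35 kg, standing on the worktop: blue boss (radius 35 mm, z 0 to 24), aluminium disc (radius 65, z 16 to 24) with six black clips 7 mm high at radius 51, none within 50 degrees of the y axis. Origin: centre of the boss's underside, z up along the bore. Bore radius 17 mm plus slots to radius 26: 15 mm wide at +y and -y, 10 mm at +x and -x, so it fits the shaft either way round.
- rotor_hole (a point): On the rotor's axis, midway between the holes of its two blue upright lugs (rotor z = 50 mm); axes as the rotor's. Meets shaft_hole when home. Lugs: z 24 to 70 mm, 30 mm wide along x, 8 mm thick, outer faces at y = +25 and -25 mm (grip across these 50 mm), 34 mm gap; each has a 14 mm hole along y.
- pin: Loose retaining pin, 0.06 kg, lying on the worktop: red head 20 x 40 x 20 mm from y = 0 to +40 mm (grip across its x faces, 20 mm apart), steel shank 9 mm thick from y = 0 to -75 mm on the line x = 0, z = 10 mm, last 5 mm tapered. Origin: on the underside, below the face of the head where the shank begins; z up.
- pin_mid (a point): Point on the shank's axis 25 mm from the face of the head (pin y = -25, z = 10 mm); axes as the pin's. It coincides with shaft_hole when the head is against a lug.
- pin_tip (a point): Free end of the shank (pin y = -75, z = 10 mm).
- mint_bottle: Bystander: lab bottle with a mint green cap, 70 mm diameter, 142 mm high; origin at the centre of its underside.
- dish: Bystander: petri dish with pink contents, 62 mm diameter, 15 mm high; origin at the centre of its underside.
- small_beaker: Bystander: clear beaker, 54 mm diameter, 69 mm high; origin at the centre of its underside.
Things that resemble listed ones, but are neither listed nor needed, are in the scene too. What is shaped like the pin but white or yellow is not meant.

How it is judged:
By the outcome, as a careful person would: the job done as asked, in the order asked, and still so for the second after the job is handed in, with the robot touching nothing.
It also fails if it takes over 62 s, if anything falls off the work surface, if the arm or the gripper's body presses on something with over 40 N, if the wrist force passes 120 N, or if a joint passes its speed limit or range.

## Working session

There is one attempt and no reset: what is moved stays moved. The work goes in short steps, Python scripts to look and compute and a tool call to move; the robot and the scene stay as the last step left them, time stands still between calls to the robot, and variables do not carry over. Pictures are saved under pics/ and viewed, at most 10 in all, crops included, and the job is handed in when it is done.

Besides the shell and the picture viewer there is one more tool, called after "Emit:" as name([rows], argument=value, ...), one row to a line, values as JSON. step_arm: Moves the arm, as the interface text tells. Its arguments: {"type":"object","properties":{"increments":{"type":"array"},"grip_force":{"type":"number"}},"required":["increments"]}

```bash
mkdir -p pics; cat > h.py <<'E'
import numpy as np, cv2
from scipy.spatial.transform import Rotation as Ro
from plant import observe, optics, workorder, robot
def snap(n,tag):
    p,d=optics.snapshot(n); np.savez(f'{tag}_{n}.npz',p=p,d=d)
    cv2.imwrite(f'pics/{tag}_{n}.png',p[:,:,::-1]); return p,d
def load(n,tag):
    z=np.load(f'{tag}_{n}.npz'); return z['p'],z['d']
def cal(n):
    c=optics.get_calibration(n); return np.array(c['camera_matrix'],float),np.array(c['dist_coeffs'],float),np.array(c['T'],float)
def ray(n,uv):
    K,D,T=cal(n); q=cv2.undistortPoints(np.array(uv,float).reshape(-1,1,2),K,D).reshape(-1,2)
    r=np.c_[q,np.ones(len(q))]; return T[:3,3],r@T[:3,:3].T
def onz(n,uv,z):
    o,r=ray(n,uv); return o+r*((z-o[2])/r[:,2])[:,None]
def dep(n,uv,d):  # uv integer px
    uv=np.array(uv).reshape(-1,2); o,r=ray(n,uv); return o+r*d[uv[:,1],uv[:,0]][:,None]
def proj(n,P):
    K,D,T=cal(n); Ti=np.linalg.inv(T); return cv2.projectPoints(np.array(P,float).reshape(-1,1,3),cv2.Rodrigues(Ti[:3,:3])[0],Ti[:3,3],K,D)[0].reshape(-1,2)
E
python3 - <<'E'
from h import *
for n in('side','top'):
    snap(n,'a'); K,D,T=cal(n); print(n,K[0,0],T.round(2).tolist())
print(observe())
E
```

```text
side 507.21136998136615 [[-0.89, -0.32, 0.33, 136.18], [-0.46, 0.58, -0.67, 982.87], [0.02, -0.75, -0.67, 1016.59], [0.0, 0.0, 0.0, 1.0]]
top 393.02450816193607 [[-0.02, -0.98, 0.18, 422.52], [-1.0, 0.02, 0.0, 42.96], [-0.0, -0.18, -0.98, 1071.19], [0.0, 0.0, 0.0, 1.0]]
{'clock': 0.1, 'joint_positions': array([-1.21360857e+00,  4.91482638e-01,  1.55938945e+00, -1.23226705e-05,
        1.09170579e+00, -1.05594815e-01]), 'qd': array([-0.00034545, -0.00120159, -0.00248241, -0.00021913,  0.00131463,
        0.00086531]), 'joint_efforts': array([ 2.72721743e-03, -6.13626337e+01, -2.58607078e+01,  6.93976530e-02,
        4.70334012e-02, -5.68100882e-05]), 'position': array([ 278.97673645, -559.06369285,  236.13019145]), 'orientation': array([-3.14061176e+00, -9.29725474e-05,  4.62788212e-01]), 'wrist_force': array([ 0.00320106, -1.19785448, -0.0687313 ]), 'moment': array([-0.00492936,  0.01214141, -0.03926591]), 'finger_force': 0.0, 'width': 95.22999288979219}
```

View pics/a_top.png

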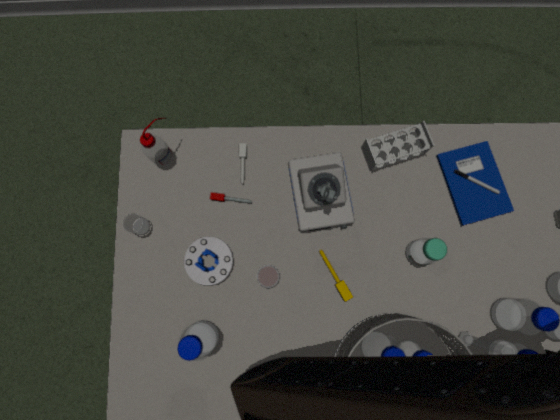

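View pics/a_side.png

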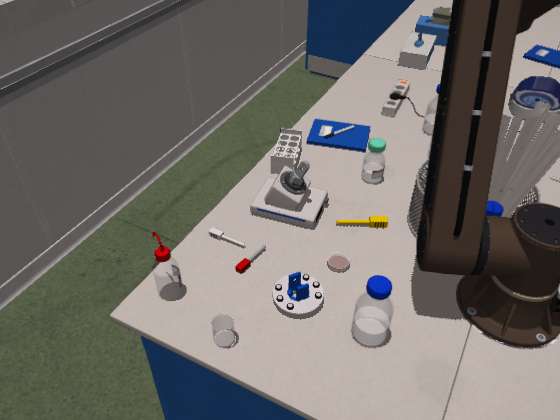

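Top view: rotor at (208,262), drive and shaft at (322,190), dish (269,277), mint bottle (433,250), beaker (140,227).
Pin candidates are red-headed at (218,197), white at (243,160) and yellow at (337,280). The red one fits, and the red at (147,140) is a wash bottle. I'll confirm that in an enlarged crop.

```bash
python3 - <<'E'
from h import *
p,d=load('top','a')
c=p[130:300,170:365,::-1]; c=cv2.convertScaleAbs(cv2.resize(c,None,fx=3.4,fy=3.4,interpolation=cv2.INTER_CUBIC),alpha=1.5)
cv2.imwrite('pics/crop1.png',c)
def ell(n,mask,z):
    v,u=np.nonzero(mask); return onz(n,np.c_[u,v],z)
for n in('top','side'):
    p,d=load(n,'a'); R,G,B=[p[...,i].astype(int) for i in range(3)]
    vv,uu=np.mgrid[:420,:560]
    red=(R>110)&(G<70)&(B<70)
    red&= ((uu>200)&(uu<235)&(vv>180)&(vv<215)) if n=='top' else ((uu>230)&(uu<275)&(vv>245)&(vv<280))
    v,u=np.nonzero(red); P=dep(n,np.c_[u,v],d)
    print(n,'red',len(P),P.mean(0).round(1),P.min(0).round(1),P.max(0).round(1))
    blue=(B>80)&(R<60)
    blue&= ((uu>180)&(uu<240)&(vv>235)&(vv<290)) if n=='top' else ((uu>270)&(uu<325)&(vv>265)&(vv<320))
    v,u=np.nonzero(blue);P=dep(n,np.c_[u,v],d); t=P[P[:,2]>63]
    print('blue',len(P),P.max(0).round(1),'tops',len(t),t.mean(0).round(1))
    # whole clouds
    v,u=np.nonzero(d>0);P=dep(n,np.c_[u,v],d)
    r=P[(np.hypot(P[:,0]-t[:,0].mean(),P[:,1]-t[:,1].mean())<90)&(P[:,2]>19)&(P[:,2]<34)]
    (cx,cy),rad=cv2.minEnclosingCircle(r[:,:2].astype(np.float32)); print('disc',cx,cy,rad)
E
```

```text
top red 65 [648.6 211.2  37. ] [422.5  43.   17.3] [ 663.3  231.6 1071.2]
blue 130 [503.4 261.3  74.9] tops 61 [478.4 233.4  70.6]
disc 477.60693359375 235.9224395751953 65.01327514648438
side red 81 [637.5 235.6  43.1] [136.2 191.7  -0.7] [ 661.1  982.9 1016.6]
blue 161 [504.3 266.   74.3] tops 65 [475.3 238.4  68.9]
disc 475.35546875 239.05526733398438 65.89961242675781
```

View pics/crop1.png

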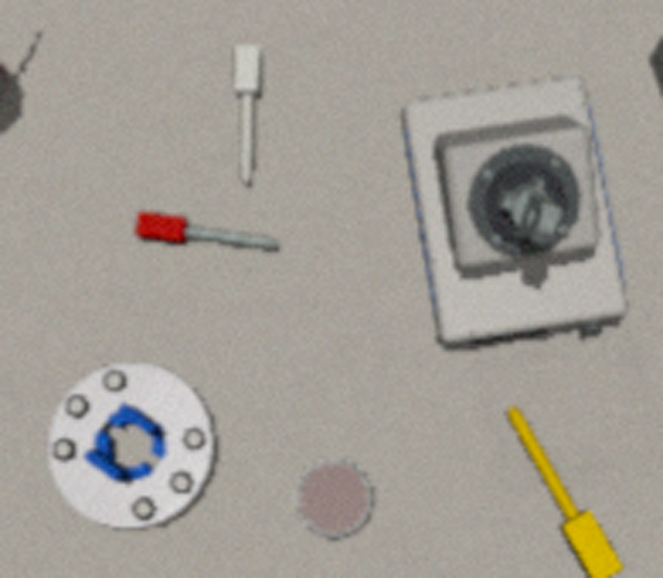

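Crop confirms the red-headed pin, with its head on the +y side and its shank pointing to -y. Next I'll measure the poses.

```bash
cat > m.py <<'E'
from h import *
def cloud(n,tag):
    p,d=load(n,tag); v,u=np.nonzero(d>0); return dep(n,np.c_[u,v],d),p[v,u].astype(int),np.c_[u,v]
def pca(P):
    c=P.mean(0); return c,np.linalg.svd(P-c,full_matrices=False)[2]
E
python3 - <<'E'
from m import *
for n in('top','side'):
    P,C,uv=cloud(n,'a'); print('==',n)
    tb=P[(abs(P[:,0]-560)<30)&(abs(P[:,1]-100)<60)]; print('table z',np.median(tb[:,2]).round(2),tb[:,2].std().round(2))
    rc=np.array([477,237])
    b=(np.hypot(*(P[:,:2]-rc).T)<45)&(P[:,2]>38)&(P[:,2]<76)
    L=P[b]; c,V=pca(L[:,:2]); print('lugs',len(L),c.round(1),'ang major',np.degrees(np.arctan2(V[0,1],V[0,0])).round(1))
    k=cv2.kmeans(L[:,:2].astype(np.float32),2,None,(3,50,.01),5,cv2.KMEANS_PP_CENTERS); print(k[2].round(1).tolist(),np.bincount(k[1].ravel()))
    for i in(0,1):
        q=L[k[1].ravel()==i]; cc,VV=pca(q[:,:2]); print(' lug dir',np.degrees(np.arctan2(VV[0,1],VV[0,0])).round(1))
    # clips: dark pixels on disc
    dk=(np.hypot(*(P[:,:2]-rc).T)<62)&(np.hypot(*(P[:,:2]-rc).T)>42)&(C.sum(1)<150)
    q=P[dk]; a=np.degrees(np.arctan2(*(q[:,:2]-rc).T[::-1])); print('clip angs hist',[(int(x),int(m)) for x,m in zip(range(-180,180,10),np.histogram(a,36,(-180,180))[0]) if m])
    # pin
    red=(C[:,0]>110)&(C[:,1]<75)&(C[:,2]<75)&(np.hypot(*(P[:,:2]-[648,205]).T)<60)&(P[:,2]<40)
    h=P[red]; 
    u=uv[red]; Z=onz(n,u,20); r=cv2.minAreaRect(Z[:,:2].astype(np.float32)); print('head',h.mean(0).round(1),'rect',r)
    s=P[(np.hypot(*(P[:,:2]-[640,165]).T)<60)&(P[:,2]>5)&(P[:,2]<16)&(P[:,1]<h[:,1].min()-2)&(P[:,1]>110)]
    c,V=pca(s[:,:2]); t=(s[:,:2]-c)@V[0]; print('shank',len(s),c.round(1),np.degrees(np.arctan2(V[0,1],V[0,0])).round(1),t.min(),t.max())
    # drive
    D=P[(abs(P[:,0]-640)<130)&(abs(P[:,1]+0)<130)&(P[:,2]>8)]
    print('zhist',np.histogram(D[:,2],np.arange(0,200,10))[0])
    b=D[(D[:,2]<60)]; r=cv2.minAreaRect(D[:,:2].astype(np.float32)); print('base rect',r)
E
```

```text
== top
table z 0.79 1.95
lugs 105 [476.5 234.4] ang major 144.6
[[493.79998779296875, 221.8000030517578], [460.1000061035156, 246.1999969482422]] [51 54]
 lug dir -127.5
 lug dir -128.4
clip angs hist []
head [652.3 214.1  20.9] rect ((653.8175659179688, 215.284912109375), (36.25109100341797, 16.892683029174805), 76.5895767211914)
shank 97 [646.7 156.4] 94.4 -45.14324109523268 37.85760278308874
zhist [   2   37   38 1477  476   21   43  144  272  248  341  474   59   62
   16   11   18   44   24]
base rect ((654.1290283203125, -3.7007598876953125), (207.09832763671875, 266.57208251953125), 4.011934280395508)
== side
table z -1.34 2.13
lugs 257 [474.2 240. ] ang major 143.0
[[458.3999938964844, 251.89999389648438], [491.79998779296875, 226.6999969482422]] [135 122]
 lug dir 51.6
 lug dir 54.3
clip angs hist [(-180, 8), (-170, 4), (-140, 6), (-130, 3), (-100, 4), (-90, 5), (10, 4), (20, 5), (50, 5), (60, 7), (80, 1), (90, 8), (100, 5)]
head [650.2 216.9  18.3] rect ((649.5609130859375, 223.65731811523438), (21.682292938232422, 52.281883239746094), 1.4866255521774292)
shank 80 [647.3 157.2] 165.5 -50.45367407966776 58.55576467930946
zhist [  25  192  198 1131  126   98   97  175  174  146  228  183   50   47
   36   24   31   36    3]
base rect ((653.1572875976562, -1.642486572265625), (208.4049072265625, 263.7550048828125), 3.6702628135681152)
```

```bash
python3 - <<'E'
from m import *
for n in('top','side'):
    P,C,uv=cloud(n,'a'); print('==',n)
    o=(abs(P[:,0]-645)<115)&(abs(P[:,1]+0)<95)
    b=o&(P[:,2]>31)&(P[:,2]<44); B=P[b,:2].astype(np.float32)
    print('base z',np.median(P[b,2]),cv2.minAreaRect(B),cv2.minAreaRect(np.array([q for q in B if np.sum(np.hypot(*(B-q).T)<8)>5])))
    dark=o&(C.max(1)<85)&(P[:,2]>85)&(P[:,2]<135); q=P[dark]; c=np.median(q,0)
    for _ in range(4):
        q=q[np.linalg.norm(q-c,axis=1)<45]; cc,V=pca(q); nn=V[2]*np.sign(V[2,2]); e=(q-cc)@nn; q=q[abs(e)<4]; c=q.mean(0)
    print('shoulder',len(q),c.round(1),'normal',nn.round(3),'extent')
    E=(q-c)@V[:2].T; ce,ra=cv2.minEnclosingCircle(E.astype(np.float32)); print(' circ',(c+np.array(ce)@V[:2]).round(1),ra)
    t=P[o&(P[:,2]>138)&(P[:,2]<200)]; print('tang',len(t),t.mean(0).round(1),t.max(0).round(1)); c,V=pca(t); print(V.round(3).tolist(),((t-c)@V.T).std(0).round(1))
# crops
a,_=load('top','a');s,_=load('side','a')
f=lambda i:cv2.convertScaleAbs(cv2.resize(i[:,:,::-1],(390,390),interpolation=cv2.INTER_CUBIC),alpha=1.8)
cv2.imwrite('pics/crop2.png',np.hstack([f(a[145:240,275:370]),f(s[145:240,245:340])]))
E
```

```text
== top
base z 38.609108408134034 ((655.47607421875, -46.887420654296875), (201.51052856445312, 111.85498046875), 5.5395097732543945) ((655.47607421875, -46.887420654296875), (201.51052856445312, 111.85498046875), 5.5395097732543945)
shoulder 232 [659.5 -53.5 110.8] normal [-0.185  0.218  0.958] extent
 circ [661.5 -52.  110.8] 40.97068786621094
tang 118 [620.5 -72.9 168. ] [646.  -64.5 184.6]
[[-0.554, -0.118, 0.824], [-0.782, 0.414, -0.466], [0.286, 0.903, 0.321]] [16.   7.8  3.7]
== side
base z 36.479340832248 ((654.0501098632812, -47.098716735839844), (201.7587890625, 118.00824737548828), 6.798130989074707) ((653.40771484375, -46.42388916015625), (200.6427459716797, 116.5160140991211), 6.798130512237549)
shoulder 147 [646.4 -46.8 105.8] normal [-0.295  0.297  0.908] extent
 circ [648.3 -48.5 107. ] 35.152061462402344
tang 137 [619.5 -68.5 159.8] [643.2 -58.9 181.4]
[[-0.499, -0.079, 0.863], [0.855, -0.206, 0.476], [-0.14, -0.975, -0.17]] [14.5  8.   4.1]
```

View pics/crop2.png

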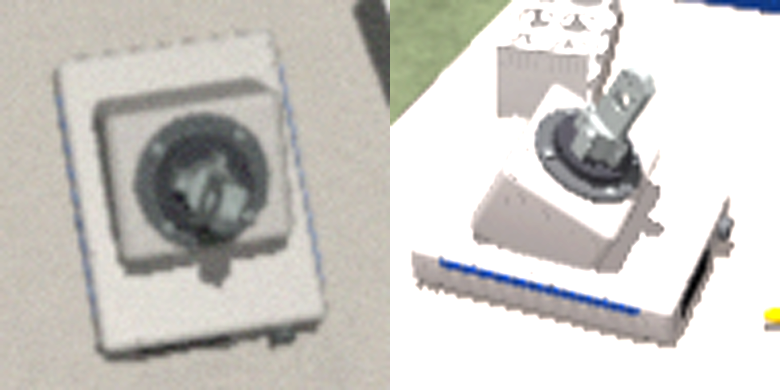

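```bash
cat > sh.py <<'E'
from m import *
def axes(yaw):
    h=np.radians(yaw); z=np.array([-np.sin(np.radians(25))*np.cos(h),-np.sin(np.radians(25))*np.sin(h),np.cos(np.radians(25))])
    y=np.array([-np.sin(h),np.cos(h),0]); return np.c_[np.cross(y,z),y,z]
E
python3 - <<'E'
from sh import *
def edge(B,ang):  # refine yaw by side-edge lines
    pass
for n in('top','side'):
    P,C,uv=cloud(n,'a'); print('==',n)
    o=(abs(P[:,0]-645)<125)&(P[:,1]>-160)&(P[:,1]<50)
    b=o&(P[:,2]>31)&(P[:,2]<44); B=P[b,:2].astype(np.float32)
    B=np.array([q for q in B if np.sum(np.hypot(*(B-q).T)<8)>5]); r=cv2.minAreaRect(B); print('base',r)
    A=axes(8.5); 
    g=o&(P[:,2]>120)&(P[:,2]<195)
    for s0 in ([645,-57,108],):
        q=(P[g]-s0)@A; k=(q[:,2]>27)&(q[:,2]<74)&(abs(q[:,0])<28)&(abs(q[:,1])<28); q=q[k]
        print('n',len(q),'zmax',((P[g]-s0)@A)[:,2].max())
        Q=q[:,:2].astype(np.float32); Q=np.array([x for x in Q if np.sum(np.hypot(*(Q-x).T)<3)>4]); r=cv2.minAreaRect(Q); print(len(Q),'rect',r)
        H=np.histogram2d(Q[:,1],Q[:,0],[np.arange(-26,27,3),np.arange(-26,27,3)])[0].astype(int)
        print('rows=y from -26, cols=x from -26'); print(H)
E
```

```text
== top
base ((657.1183471679688, -69.1678466796875), (206.26739501953125, 151.7090301513672), 8.056428909301758)
n 79 zmax 82.47102691625891
71 rect ((2.295238971710205, -10.020428657531738), (11.726031303405762, 28.068090438842773), 42.31071090698242)
rows=y from -26, cols=x from -26
[[0 0 0 0 0 0 0 0 0 0 0 4 0 0 0 0 0]
 [0 0 0 0 0 0 0 0 0 0 0 4 0 0 0 0 0]
 [0 0 0 0 0 0 0 0 0 0 0 0 5 0 0 0 0]
 [0 0 0 0 0 0 0 0 0 0 0 0 4 0 0 0 0]
 [0 0 0 0 0 0 0 0 0 0 0 6 5 1 0 0 0]
 [0 0 0 0 0 0 0 0 2 5 6 2 0 0 0 0 0]
 [0 0 0 0 0 0 0 6 7 1 0 0 0 0 0 0 0]
 [0 0 0 0 1 4 8 0 0 0 0 0 0 0 0 0 0]
 [0 0 0 0 0 0 0 0 0 0 0 0 0 0 0 0 0]
 [0 0 0 0 0 0 0 0 0 0 0 0 0 0 0 0 0]
 [0 0 0 0 0 0 0 0 0 0 0 0 0 0 0 0 0]
 [0 0 0 0 0 0 0 0 0 0 0 0 0 0 0 0 0]
 [0 0 0 0 0 0 0 0 0 0 0 0 0 0 0 0 0]
 [0 0 0 0 0 0 0 0 0 0 0 0 0 0 0 0 0]
 [0 0 0 0 0 0 0 0 0 0 0 0 0 0 0 0 0]
 [0 0 0 0 0 0 0 0 0 0 0 0 0 0 0 0 0]
 [0 0 0 0 0 0 0 0 0 0 0 0 0 0 0 0 0]]
== side
base ((656.3596801757812, -63.77275085449219), (200.91090393066406, 152.2691192626953), 7.8256754875183105)
n 133 zmax 82.20900115024808
119 rect ((-2.615020751953125, -5.493895053863525), (13.829086303710938, 27.844314575195312), 86.13154602050781)
rows=y from -26, cols=x from -26
[[0 0 0 0 0 0 0 0 0 0 0 0 0 0 0 0 0]
 [0 0 0 0 0 0 0 0 0 0 0 0 0 0 0 0 0]
 [0 0 0 0 0 0 0 0 0 0 0 0 0 0 0 0 0]
 [0 0 0 0 0 0 0 0 0 0 0 0 0 0 0 0 0]
 [0 0 0 1 0 0 0 0 0 1 5 2 1 0 0 0 0]
 [0 0 0 5 0 0 1 0 3 8 4 7 4 0 0 0 0]
 [0 0 0 4 1 2 3 8 6 2 3 4 0 0 0 0 0]
 [0 0 0 0 6 4 6 2 4 0 0 0 0 0 0 0 0]
 [0 0 0 0 7 7 4 1 0 0 0 0 0 0 0 0 0]
 [0 0 0 0 1 2 0 0 0 0 0 0 0 0 0 0 0]
 [0 0 0 0 0 0 0 0 0 0 0 0 0 0 0 0 0]
 [0 0 0 0 0 0 0 0 0 0 0 0 0 0 0 0 0]
 [0 0 0 0 0 0 0 0 0 0 0 0 0 0 0 0 0]
 [0 0 0 0 0 0 0 0 0 0 0 0 0 0 0 0 0]
 [0 0 0 0 0 0 0 0 0 0 0 0 0 0 0 0 0]
 [0 0 0 0 0 0 0 0 0 0 0 0 0 0 0 0 0]
 [0 0 0 0 0 0 0 0 0 0 0 0 0 0 0 0 0]]
```

```bash
python3 - <<'E'
from sh import *
A=axes(8.0); s0=np.array([645,-57,108.])
for n in('top','side'):
    P,C,uv=cloud(n,'a')
    q=(P-s0)@A; k=(q[:,2]>30)&(q[:,2]<74)&(abs(q[:,0])<28)&(abs(q[:,1]+10)<20); q=q[k]
    a0=np.radians(-26)
    for it in range(6):
        ny=np.array([-np.sin(a0),np.cos(a0)]); nx=np.array([np.cos(a0),np.sin(a0)])
        e=q[:,:2]@ny; 
        if it==0: lev=np.percentile(e,80)
        f=q[(abs(e-lev)<(4 if it<2 else 3))]; vx,vy,x0,y0=cv2.fitLine(f[:,:2].astype(np.float32),cv2.DIST_HUBER,0,.01,.01).ravel()
        a0=np.arctan2(vy,vx); a0=(a0+np.pi/2)%np.pi-np.pi/2; ny=np.array([-np.sin(a0),np.cos(a0)]); lev=np.array([x0,y0])@ny
    nx=np.array([np.cos(a0),np.sin(a0)]); t=f[:,:2]@nx; lo,hi=np.percentile(t,[2,98]); c=nx*(lo+hi)/2+ny*(lev-6)
    w=s0+A[:,:2]@c; w=w+A[:,2]*((108-w[2])/A[2,2])
    print(n,len(f),'theta',np.degrees(a0).round(1),'lo,hi',lo.round(1),hi.round(1),'face',lev.round(1),'c',c.round(1),'seat',w.round(1))
E
```

```text
top 51 theta -24.3 lo,hi -7.7 17.3 face -7.1 c [ -1.  -13.9] seat [645.8 -70.9 108. ]
side 89 theta -25.0 lo,hi -10.9 14.2 face -6.4 c [ -3.7 -11.9] seat [642.6 -69.4 108. ]
```

```bash
python3 - <<'E'
from m import *
for n in('top','side'):
    P,C,uv=cloud(n,'a'); print(n,'rows x 200..700 step50, cols y 300..-600 step -50')
    for x in range(200,700,50):
        print(x,[int(np.percentile(q,97)) if len(q:=P[(P[:,0]>=x)&(P[:,0]<x+50)&(P[:,1]<=y)&(P[:,1]>y-50)&(P[:,2]>-60),2])>3 else -1 for y in range(300,-600,-50)])
E
```

```text
top rows x 200..700 step50, cols y 300..-600 step -50
200 [5, 115, 3, 305, 402, 491, 536, 48, 114, 131, 100, 149, 15, 118, 13, 22, 143, 4]
250 [182, 181, 3, 3, 327, 496, 591, 682, 155, 187, 187, 147, 147, 153, 206, 5, 215, 126]
300 [159, 175, 4, 4, 4, 4, 3, 687, 760, 766, 704, 153, 152, 4, 4, 4, 181, 182]
350 [4, 3, 3, 4, 4, 3, 3, 3, 28, 3, 4, 4, 3, 3, 3, 3, 120, 122]
400 [27, 31, 31, 17, 19, 14, 4, 19, 28, 4, 4, 4, 3, 4, 4, 3, 4, 4]
450 [69, 72, 32, 4, 18, 3, 4, 20, 3, 4, 4, 86, 144, 139, 4, 4, 4, 4]
500 [32, 39, 25, 4, 4, 4, 4, 4, 4, 4, 4, 71, 143, 4, 4, 4, 3, 4]
550 [4, 5, 3, 4, 4, 3, 41, 42, 42, 36, 4, 4, 4, 4, 16, 20, 20, 19]
600 [4, 21, 17, 15, 4, 37, 110, 181, 96, 5, 4, 4, 4, 4, 19, 20, 20, 21]
650 [4, 22, 15, 9, 4, 41, 115, 127, 114, 4, 4, 4, 4, 4, 19, 28, 27, 23]
side rows x 200..700 step50, cols y 300..-600 step -50
200 [114, 115, 216, 309, 402, 500, 596, 668, 672, -1, -1, 631, 598, 564, 531, 492, 477, -1]
250 [179, 181, -1, 2, 325, 500, 592, 667, 148, 117, 5, -1, -1, -1, -1, -1, -1, -1]
300 [133, 178, 2, 2, 2, 2, 3, 654, 650, 629, 151, 151, 96, 0, 0, -1, -1, -1]
350 [3, 3, 3, 2, 2, 2, 2, 4, 27, 3, 2, 3, 2, 2, 4, 2, 83, 1]
400 [26, 50, 30, 15, 18, 3, 2, 19, 27, 3, 2, 3, 2, 3, 3, 2, 2, 2]
450 [67, 70, 32, 2, 16, 2, 3, 20, 2, 3, 3, 130, 141, 4, 4, 2, 2, 1]
500 [31, 64, 15, 2, 2, 2, 3, 2, 3, 3, 2, 83, 141, 1, -1, -1, 2, 2]
550 [3, 2, 2, 2, 2, 26, 39, 40, 40, 29, 2, 3, 2, 3, 16, 17, 19, 16]
600 [2, 20, 15, 13, 2, 35, 112, 177, 86, 3, 3, 3, 3, 2, 18, 19, 20, 18]
650 [2, 20, 14, 4, 1, 37, 113, 130, 112, -1, 2, 2, 2, 3, 18, 26, 26, 18]
```

Emit:
step_arm([
  {"delta_rot": [0,0,0],"delta_pos": [0.94,-0.64,0],"hand": 95},
  {"delta_rot": [0,0,0],"delta_pos": [0.94,-0.64,0],"hand": 95},
  {"delta_rot": [0,0,0],"delta_pos": [0.94,-0.64,0],"hand": 95},
  {"delta_rot": [0,0,0],"delta_pos": [0.94,-0.64,0],"hand": 95},
  {"delta_rot": [0,0,0],"delta_pos": [0.94,-0.64,0],"hand": 95},
], grip_force=30)

```text
clock: 0.6
position: [362.8, -409.1, 236.4]
orientation: [-3.141, 0.0, 0.463]
wrist_force: [-0.5, -0.0, 0.4]
width: 95.0
finger_force: 0.0
```

Emit:
step_arm([
  {"delta_rot": [0,0,0],"delta_pos": [0.94,-0.64,0],"hand": 95},
  {"delta_rot": [0,0,0],"delta_pos": [0.94,-0.64,0],"hand": 95},
  {"delta_rot": [0,0,0],"delta_pos": [0.94,-0.64,0],"hand": 95},
  {"delta_rot": [0,0,0],"delta_pos": [0.94,-0.64,0],"hand": 95},
  {"delta_rot": [0,0,0],"delta_pos": [0.94,-0.64,0],"hand": 95},
])

```text
clock: 1.1
position: [446.1, -260.2, 236.5]
orientation: [-3.141, 0.0, 0.463]
wrist_force: [0.2, -0.9, 0.5]
width: 95.0
finger_force: 0.0
```

Emit:
step_arm([
  {"delta_rot": [0,0,0],"delta_pos": [0.94,-0.64,0],"hand": 95},
  {"delta_rot": [0,0,0],"delta_pos": [0.94,-0.64,0],"hand": 95},
  {"delta_rot": [0,0,0],"delta_pos": [0.49,-1,0],"hand": 95},
  {"delta_rot": [0,0,0],"delta_pos": [0.49,-1,0],"hand": 95},
  {"delta_rot": [0,0,0],"delta_pos": [0.49,-1,0],"hand": 95},
])

```text
clock: 1.6
position: [478.0, -100.4, 236.3]
orientation: [-3.141, 0.0, 0.463]
wrist_force: [0.2, 0.3, 0.2]
width: 94.9
finger_force: 0.0
```

Emit:
step_arm([
  {"delta_rot": [0,0,0],"delta_pos": [0.49,-1,0],"hand": 95},
  {"delta_rot": [0,0,0],"delta_pos": [0.49,-1,0],"hand": 95},
  {"delta_rot": [0,0,0],"delta_pos": [0.49,-1,0],"hand": 95},
  {"delta_rot": [0,0,0],"delta_pos": [0.49,-1,0],"hand": 95},
  {"delta_rot": [0,0,0],"delta_pos": [0.49,-1,0],"hand": 95},
])

```text
clock: 2.1
position: [476.8, 66.6, 236.5]
orientation: [-3.141, 0.0, 0.463]
wrist_force: [0.3, -0.7, -0.4]
width: 95.0
finger_force: 0.0
```

Emit:
step_arm([
  {"delta_rot": [0,0,0],"delta_pos": [0.49,-1,0],"hand": 95},
  {"delta_rot": [0,0,0],"delta_pos": [0.49,-1,0],"hand": 95},
  {"delta_rot": [0,0,0],"delta_pos": [0.49,-1,0],"hand": 95},
  {"delta_rot": [0,0,0],"delta_pos": [0.49,-1,0],"hand": 95},
  {"delta_rot": [0,0,0],"delta_pos": [0.49,-1,0],"hand": 95},
])

```text
clock: 2.6
position: [475.6, 233.7, 236.4]
orientation: [3.141, 0.0, 0.463]
wrist_force: [1.0, 0.9, -1.1]
width: 95.4
finger_force: 0.0
```

Emit:
step_arm([
  {"delta_rot": [0,0,-5.5],"delta_pos": [0,0,0],"hand": 95},
  {"delta_rot": [0,0,-5.5],"delta_pos": [0,0,0],"hand": 95},
  {"delta_rot": [0,0,-5.5],"delta_pos": [0,0,0],"hand": 95},
  {"delta_rot": [0,0,-5.5],"delta_pos": [0,0,0],"hand": 95},
  {"delta_rot": [0,0,-5.5],"delta_pos": [0,0,0],"hand": 95},
])

```text
clock: 3.1
position: [475.7, 232.3, 236.4]
orientation: [-3.141, 0.001, 0.947]
wrist_force: [-0.5, -0.1, -1.0]
width: 95.2
finger_force: 0.0
```

Emit:
step_arm([
  {"delta_rot": [0,0,0],"delta_pos": [0.14,-0.08,1],"hand": 95},
  {"delta_rot": [0,0,0],"delta_pos": [0,0,1],"hand": 95},
  {"delta_rot": [0,0,0],"delta_pos": [0,0,1],"hand": 95},
  {"delta_rot": [0,0,0],"delta_pos": [0,0,1],"hand": 95},
  {"delta_rot": [0,0,0],"delta_pos": [0,0,0.6],"hand": 95},
])

```text
clock: 3.6
position: [475.6, 236.8, 96.4]
orientation: [-3.14, 0.002, 0.943]
wrist_force: [0.4, -0.1, -0.1]
width: 95.2
finger_force: 0.0
```

Emit:
step_arm([
  {"delta_rot": [0,0,0],"delta_pos": [0,0,0.6],"hand": 95},
  {"delta_rot": [0,0,0],"delta_pos": [0,0,0.71],"hand": 95},
  {"delta_rot": [0,0,0],"delta_pos": [0,0,0],"hand": 60},
  {"delta_rot": [0,0,0],"delta_pos": [0,0,0],"hand": 48},
  {"delta_rot": [0,0,0],"delta_pos": [0,0,0],"hand": 40},
], grip_force=30)

```text
clock: 4.1
position: [476.8, 237.2, 60.2]
orientation: [3.141, -0.001, 0.943]
wrist_force: [1.2, -1.2, 0.8]
width: 76.3
finger_force: 0.0
```

Emit:
step_arm([
  {"delta_rot": [0,0,0],"delta_pos": [0,0,0],"hand": 30},
  {"delta_rot": [0,0,0],"delta_pos": [0,0,0],"hand": 30},
  {"delta_rot": [0,0,0],"delta_pos": [0,0,0],"hand": 30},
  {"delta_rot": [0,0,0],"delta_pos": [0,0,0],"hand": 30},
  {"delta_rot": [0,0,0],"delta_pos": [0,0,0],"hand": 30},
])

```text
clock: 4.6
position: [476.5, 237.1, 59.7]
orientation: [3.141, -0.0, 0.943]
wrist_force: [-0.4, 0.2, 6.4]
width: 50.0
finger_force: 30.0
```

Emit:
step_arm([
  {"delta_rot": [0,0,0],"delta_pos": [0,0,-0.5],"hand": 30},
  {"delta_rot": [0,0,0],"delta_pos": [0,0,-1],"hand": 30},
  {"delta_rot": [0,0,0],"delta_pos": [0,0,-1],"hand": 30},
  {"delta_rot": [0,0,0],"delta_pos": [-0.74,0.98,-0.95],"hand": 30},
  {"delta_rot": [0,0,0],"delta_pos": [-0.74,0.98,-0.95],"hand": 30},
], grip_force=35)

```text
clock: 5.1
position: [497.4, 166.2, 192.0]
orientation: [-3.141, 0.001, 0.945]
wrist_force: [0.4, 0.4, -5.5]
width: 50.1
finger_force: 35.0
```

Emit:
step_arm([
  {"delta_rot": [0,0,0],"delta_pos": [-0.74,0.98,-0.95],"hand": 30},
  {"delta_rot": [0,0,0],"delta_pos": [-0.74,0.98,-0.95],"hand": 30},
  {"delta_rot": [0,0,0],"delta_pos": [-0.4,0.5,-0.5],"hand": 30},
  {"delta_rot": [0,0,0],"delta_pos": [-0.4,0.5,0],"hand": 30},
  {"delta_rot": [0,0,0],"delta_pos": [0,0,0],"hand": 30},
])

```text
clock: 5.6
position: [529.8, 57.3, 263.2]
orientation: [3.141, 0.0, 0.941]
wrist_force: [0.1, 0.6, -4.1]
width: 49.9
finger_force: 35.0
```

```bash
cat >> sh.py <<'E'
def shaft(yaw=8.0,th=-24.7):
    return axes(yaw)@Ro.from_euler('z',th,degrees=True).as_matrix()
def toolR(S): return np.c_[S[:,0],-S[:,1],-S[:,2]]
def go(R,p):
    s=observe(); R0=Ro.from_euler('xyz',s['orientation']).as_matrix(); p0=np.array(s['position'])
    print('at',p0.round(1),'w',s['width'],'F',np.round(s['wrist_force'],1),'t',round(s['clock'],2))
    w=np.degrees(Ro.from_matrix(R0.T@R).as_rotvec()); print('rotvec tool deg',w.round(2),np.linalg.norm(w).round(2))
    print('shift in current tool axes, units',(R0.T@(p-p0)/30).round(3),'in target axes',(R.T@(p-p0)/30).round(3))
E
python3 - <<'E'
from sh import *
S=shaft(); seat=np.array([644.2,-70.1,108]); print(S.round(3)); go(toolR(S),seat+S[:,2]*164.7)
E
```

```text
[[ 0.874  0.249 -0.419]
 [-0.299  0.952 -0.059]
 [ 0.384  0.177  0.906]]
at [529.8  57.3 263.2] w 49.946898839114596 F [ 0.1  0.6 -4.1] t 5.6
rotvec tool deg [-4.87 26.19 69.41] 74.35
shift in current tool axes, units [-2.797  3.917  0.2  ] in target axes [2.616 4.008 0.545]
```

Emit:
step_arm([
  {"delta_rot": [-0.49,2.62,6.94],"delta_pos": [0,0,0],"hand": 30},
  {"delta_rot": [-0.49,2.62,6.94],"delta_pos": [0,0,0],"hand": 30},
  {"delta_rot": [-0.49,2.62,6.94],"delta_pos": [0,0,0],"hand": 30},
  {"delta_rot": [-0.49,2.62,6.94],"delta_pos": [0,0,0],"hand": 30},
  {"delta_rot": [-0.49,2.62,6.94],"delta_pos": [0,0,0],"hand": 30},
])

```text
clock: 6.1
position: [528.8, 59.7, 262.5]
orientation: [-3.112, -0.227, 0.326]
wrist_force: [0.3, 1.1, -4.4]
width: 49.8
finger_force: 35.0
```

Emit:
step_arm([
  {"delta_rot": [-0.49,2.62,6.94],"delta_pos": [0,0,0],"hand": 30},
  {"delta_rot": [-0.49,2.62,6.94],"delta_pos": [0,0,0],"hand": 30},
  {"delta_rot": [-0.49,2.62,6.94],"delta_pos": [0,0,0],"hand": 30},
  {"delta_rot": [-0.49,2.62,6.94],"delta_pos": [0,0,0],"hand": 30},
  {"delta_rot": [-0.49,2.62,6.94],"delta_pos": [0,0,0],"hand": 30},
])

```text
clock: 6.6
position: [528.6, 59.7, 262.4]
orientation: [-2.947, -0.393, -0.333]
wrist_force: [-0.6, -0.6, -3.9]
width: 49.8
finger_force: 35.0
```

Emit:
step_arm([
  {"delta_rot": [0,0,0],"delta_pos": [0.6,0.9,0],"hand": 30},
  {"delta_rot": [0,0,0],"delta_pos": [0.6,0.9,0],"hand": 30},
  {"delta_rot": [0,0,0],"delta_pos": [0.6,0.9,0],"hand": 30},
  {"delta_rot": [0,0,0],"delta_pos": [0.6,0.9,0],"hand": 30},
  {"delta_rot": [0,0,0],"delta_pos": [0.2,0.4,0],"hand": 30},
])

```text
clock: 7.1
position: [568.5, -79.9, 271.4]
orientation: [-2.949, -0.393, -0.329]
wrist_force: [-0.4, 0.6, -3.4]
width: 49.9
finger_force: 35.0
```

```bash
python3 - <<'E'
from sh import *
S=shaft(); seat=np.array([644.2,-70.1,108]); go(toolR(S),seat+S[:,2]*164.7)
s=observe();R0=Ro.from_euler('xyz',s['orientation']).as_matrix(); p0=np.array(s['position'])
B=np.c_[R0[:,0],-R0[:,1],-R0[:,2]]
for n in('top','side'):
    snap(n,'b'); P,C,uv=cloud(n,'b'); q=(P-p0)@B
    k=(np.hypot(q[:,0],q[:,1])<75)&(q[:,2]>-80)&(q[:,2]<-25); q=q[k]
    print(n,len(q),np.histogram(q[:,2],np.arange(-80,-24,5))[0])
    d=q[(q[:,2]>-48)&(q[:,2]<-26)]; print(cv2.minEnclosingCircle(d[:,:2].astype(np.float32)), 'ztop med',np.median(d[:,2]))
    top=d[(np.hypot(d[:,0],d[:,1])<62)]; c,V=pca(top); print('normal',V[2].round(3))
a,_=load('top','b');s,_=load('side','b')
f=lambda i:cv2.convertScaleAbs(cv2.resize(i[:,:,::-1],(390,390),interpolation=cv2.INTER_CUBIC),alpha=1.6)
cv2.imwrite('pics/crop3.png',np.hstack([f(a[135:265,260:390]),f(s[95:225,220:350])]))
E
```

```text
at [568.5 -79.9 271.4] w 49.903378925137154 F [-0.4  0.6 -3.4] t 7.1
rotvec tool deg [-0.05  0.07  0.06] 0.1
shift in current tool axes, units [0.017 0.025 0.522] in target axes [0.016 0.024 0.522]
top 937 [  0   0   0   0   2   1   2  10 423 365 134]
((1.3434772491455078, -0.4746001362800598), 64.8603286743164) ztop med -34.875830919444326
normal [ 0.081 -0.001 -0.997]
side 930 [  0   0   0   0   2   3   8  84 601 169  63]
((-1.769142746925354, -0.14830459654331207), 67.1182861328125) ztop med -36.735377104699865
normal [-0.004 -0.006 -1.   ]
```

View pics/crop3.png

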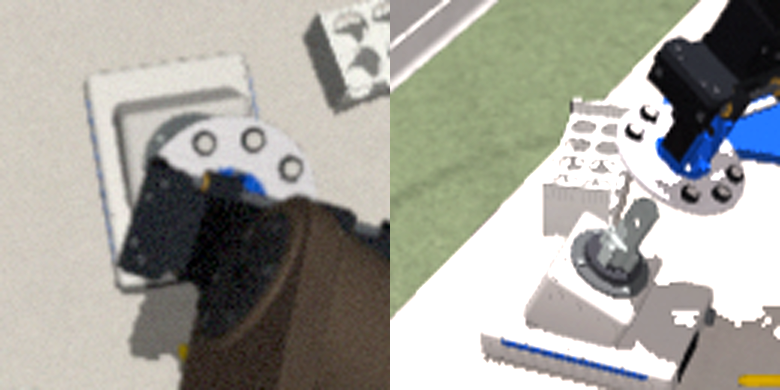

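Emit:
step_arm([
  {"delta_rot": [0,0,0],"delta_pos": [0.02,0.02,0.5],"hand": 30},
  {"delta_rot": [0,0,0],"delta_pos": [0,0,0.5],"hand": 30},
  {"delta_rot": [0,0,0],"delta_pos": [0,0,0.4],"hand": 30},
  {"delta_rot": [0,0,0],"delta_pos": [0,0,0.3],"hand": 30},
  {"delta_rot": [0,0,0],"delta_pos": [0,0,0.3],"hand": 30},
])

```text
clock: 7.7
position: [594.0, -75.0, 216.7]
orientation: [-2.949, -0.394, -0.327]
wrist_force: [-0.6, 0.3, -3.9]
width: 50.2
finger_force: 35.0
```

Emit:
step_arm([
  {"delta_rot": [0,0,0],"delta_pos": [0,0,0.3],"hand": 30},
  {"delta_rot": [0,0,0],"delta_pos": [0,0,0.3],"hand": 30},
  {"delta_rot": [0,0,0],"delta_pos": [0,0,0.2],"hand": 30},
  {"delta_rot": [0,0,0],"delta_pos": [0,0,0.2],"hand": 30},
  {"delta_rot": [0,0,0],"delta_pos": [0,0,0],"hand": 30},
])

```text
clock: 8.2
position: [606.3, -73.8, 190.0]
orientation: [-2.949, -0.394, -0.328]
wrist_force: [-0.2, -0.6, -4.1]
width: 50.1
finger_force: 35.0
```

```bash
python3 - <<'E'
from sh import *
S=shaft(); seat=np.array([644.2,-70.1,108]); go(toolR(S),seat+S[:,2]*59.7); print(observe()['moment'],(S.T@observe()['wrist_force']).round(1))
E
```

```text
at [606.3 -73.8 190. ] w 50.05947178017211 F [-0.2 -0.6 -4.1] t 8.2
rotvec tool deg [-0.05  0.04  0.11] 0.13
shift in current tool axes, units [0.018 0.052 1.023] in target axes [0.018 0.051 1.023]
[-0.02347828  0.65199189  0.02441592] [-1.5 -1.3 -3.6]
```

Emit:
step_arm([
  {"delta_rot": [0,0,0],"delta_pos": [0.02,0.05,0.15],"hand": 30},
  {"delta_rot": [0,0,0],"delta_pos": [0,0,0.15],"hand": 30},
  {"delta_rot": [0,0,0],"delta_pos": [0,0,0.1],"hand": 30},
  {"delta_rot": [0,0,0],"delta_pos": [0,0,0.1],"hand": 30},
  {"delta_rot": [0,0,0],"delta_pos": [0,0,0],"hand": 30},
])

```text
clock: 8.7
position: [612.7, -74.5, 176.6]
orientation: [-2.949, -0.394, -0.328]
wrist_force: [0.2, -0.4, -3.6]
width: 49.9
finger_force: 35.0
```

```bash
python3 - <<'E'
from sh import *
S=shaft(); seat=np.array([644.2,-70.1,108]); go(toolR(S),seat+S[:,2]*59.7); print(observe()['moment'],(S.T@observe()['wrist_force']).round(1))
E
```

```text
at [612.7 -74.5 176.6] w 49.913342671296 F [ 0.2 -0.4 -3.6] t 8.7
rotvec tool deg [-0.06  0.03  0.12] 0.13
shift in current tool axes, units [-0.004  0.004  0.532] in target axes [-0.004  0.004  0.532]
[-0.03104743  0.61243593  0.06862169] [-1.1 -1.  -3.3]
```

Emit:
step_arm([
  {"delta_rot": [0,0,0],"delta_pos": [0,0,0.12],"hand": 30},
  {"delta_rot": [0,0,0],"delta_pos": [0,0,0.12],"hand": 30},
  {"delta_rot": [0,0,0],"delta_pos": [0,0,0.12],"hand": 30},
  {"delta_rot": [0,0,0],"delta_pos": [0,0,0.08],"hand": 30},
  {"delta_rot": [0,0,0],"delta_pos": [0,0,0],"hand": 30},
])

```text
clock: 9.2
position: [618.2, -73.7, 164.6]
orientation: [-2.949, -0.394, -0.328]
wrist_force: [-0.5, -0.4, -3.8]
width: 49.6
finger_force: 35.0
```

```bash
python3 - <<'E'
from sh import *
S=shaft(); seat=np.array([644.2,-70.1,108]); go(toolR(S),seat+S[:,2]*59.7); print(observe()['moment'],(S.T@observe()['wrist_force']).round(1))
E
```

```text
at [618.2 -73.7 164.6] w 49.57067145830774 F [-0.5 -0.4 -3.8] t 9.2
rotvec tool deg [-0.06  0.03  0.12] 0.13
shift in current tool axes, units [-0.004  0.004  0.09 ] in target axes [-0.004  0.004  0.09 ]
[-0.05572139  0.63518245 -0.03547124] [-1.8 -1.2 -3.2]
```

Teeth are engaged with no contact force. I'll press the last 3 mm onto the shoulder gently.

Emit:
step_arm([
  {"delta_rot": [0,0,0],"delta_pos": [0,0,0.05],"hand": 30},
  {"delta_rot": [0,0,0],"delta_pos": [0,0,0.04],"hand": 30},
  {"delta_rot": [0,0,0],"delta_pos": [0,0,0.03],"hand": 30},
  {"delta_rot": [0,0,0],"delta_pos": [0,0,0],"hand": 30},
  {"delta_rot": [0,0,0],"delta_pos": [0,0,0],"hand": 30},
])

```text
clock: 9.7
position: [619.5, -73.6, 162.5]
orientation: [-2.949, -0.395, -0.328]
wrist_force: [-7.4, 0.0, 5.4]
width: 50.0
finger_force: 35.0
```

```bash
python3 - <<'E'
from sh import *
S=shaft(); seat=np.array([644.2,-70.1,108]); go(toolR(S),seat+S[:,2]*59.7); print(observe()['moment'],(S.T@observe()['wrist_force']).round(1))
E
```

```text
at [619.5 -73.6 162.5] w 50.01426701574103 F [-7.4  0.   5.4] t 9.7
rotvec tool deg [-0.06 -0.03  0.13] 0.15
shift in current tool axes, units [-0.012  0.005  0.008] in target axes [-0.012  0.005  0.008]
[-0.18652898  1.17197376 -0.08484688] [-4.4 -0.9  8. ]
```

Emit:
step_arm([
  {"delta_rot": [0,0,0],"delta_pos": [0,0,0],"hand": 60},
  {"delta_rot": [0,0,0],"delta_pos": [0,0,0],"hand": 95},
  {"delta_rot": [0,0,0],"delta_pos": [0,0,0],"hand": 95},
  {"delta_rot": [0,0,0],"delta_pos": [0,0,0],"hand": 95},
  {"delta_rot": [0,0,0],"delta_pos": [0,0,-0.3],"hand": 95},
])

```text
clock: 10.2
position: [615.8, -74.0, 169.4]
orientation: [-2.949, -0.393, -0.328]
wrist_force: [0.3, -0.8, 0.4]
width: 84.4
finger_force: 0.0
```

Emit:
step_arm([
  {"delta_rot": [0,0,0],"delta_pos": [0,0,-0.6],"hand": 95},
  {"delta_rot": [0,0,0],"delta_pos": [0,0,-1],"hand": 95},
  {"delta_rot": [0,0,0],"delta_pos": [0,0,-1],"hand": 95},
  {"delta_rot": [0,0,0],"delta_pos": [0,-1,-1],"hand": 95},
  {"delta_rot": [0,0,0],"delta_pos": [0,-1,-1],"hand": 95},
])

```text
clock: 10.7
position: [572.1, -25.3, 307.3]
orientation: [-2.95, -0.395, -0.33]
wrist_force: [0.6, 0.4, -0.2]
width: 95.0
finger_force: 0.0
```

```bash
python3 - <<'E'
from sh import *
S=shaft(); seat=np.array([619.5,-73.6,162.5])-S[:,2]*59.7; print('seat',seat,observe()['position'],observe()['width'])
for n in('top','side'):
    snap(n,'c'); P,C,uv=cloud(n,'c'); q=(P-seat)@S
    d=q[(np.hypot(q[:,0],q[:,1])<75)&(q[:,2]>10)&(q[:,2]<36)]; d=np.array([x for x in d if (np.linalg.norm(d-x,axis=1)<6).sum()>4])
    print(n,len(d),cv2.minEnclosingCircle(d[:,:2].astype(np.float32)),'z',np.percentile(d[:,2],[25,50]).round(1))
    t=d[np.hypot(d[:,0],d[:,1])<63]; print('normal',pca(t[abs(t[:,2]-np.median(t[:,2]))<4])[1][2].round(3))
    l=q[(np.hypot(q[:,0],q[:,1])<34)&(q[:,2]>40)&(q[:,2]<95)]; print('lugs zmax',np.percentile(l[:,2],[90,99]).round(1))
    # pin
    red=(C[:,0]>100)&(C[:,1]<75)&(C[:,2]<75)&(np.hypot(*(P[:,:2]-[650,205]).T)<50)&(P[:,2]<30)
    h=P[red]; print('head',len(h),h.mean(0).round(1), cv2.minAreaRect(h[:,:2].astype(np.float32)))
    s=P[(abs(P[:,0]-645)<22)&(P[:,2]>6)&(P[:,2]<20)&(P[:,1]<190)&(P[:,1]>110)]; s=np.array([x for x in s if (np.linalg.norm(s-x,axis=1)<6).sum()>4])
    vx,vy,x0,y0=cv2.fitLine(s[:,:2].astype(np.float32),cv2.DIST_HUBER,0,.01,.01).ravel(); print('shank',len(s),x0,y0,np.degrees(np.arctan2(vy,vx)),s[:,1].min(),s.mean(0).round(1))
a,_=load('top','c');s,_=load('side','c')
f=lambda i:cv2.convertScaleAbs(cv2.resize(i[:,:,::-1],(390,390),interpolation=cv2.INTER_CUBIC),alpha=1.4)
cv2.imwrite('pics/crop4.png',np.hstack([f(a[130:260,200:330+0]),f(s[140:280,225:365])]))
E
```

```text
seat [644.48477058 -70.08861949 108.39342511] [572.10713247 -25.29260473 307.34390608] 94.97221476624917
top 1074 ((1.4269683361053467, -0.18582186102867126), 64.83251953125) z [23.4 24.7]
normal [-0.004  0.003  1.   ]
lugs zmax [76.4 80. ]
head 87 [651.7 213.4  20.9] ((651.6315307617188, 213.78504943847656), (37.33842468261719, 17.356081008911133), 84.16432189941406)
shank 74 642.5981 156.73245 81.33693 123.18887859086297 [642.6 156.7  14.4]
side 726 ((-2.4357383251190186, 2.6721458435058594), 64.98236083984375) z [21.6 23.1]
normal [ 0.002 -0.001 -1.   ]
lugs zmax [72.8 78. ]
head 86 [650.5 217.6  17.8] ((650.166015625, 215.7823944091797), (42.96916580200195, 20.54422950744629), 83.72785949707031)
shank 55 639.8479 160.24985 81.05109 127.17182790349318 [640.  159.3  12.3]
```

View pics/crop4.png

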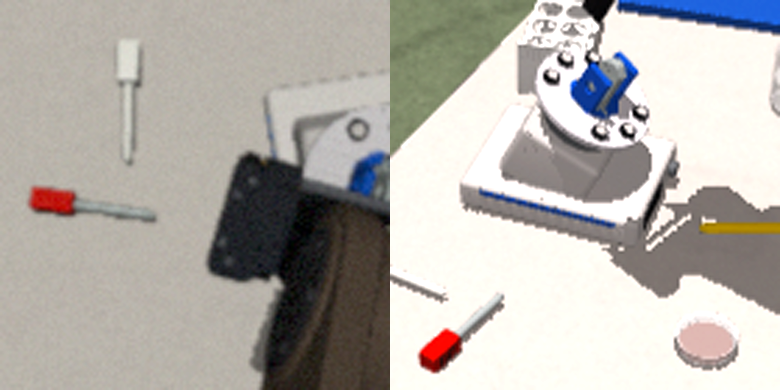

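```bash
python3 - <<'E'
from sh import *
R=Ro.from_euler('xyz',[np.pi,0,np.radians(81)]).as_matrix(); go(R,np.array([650.9,214.8,150]))
E
```

```text
at [573.1 -23.4 310.7] w 94.59322883921365 F [-0.1 -0.3 -0.6] t 10.8
rotvec tool deg [ 11.86 -26.14 -95.67] 99.88
shift in current tool axes, units [-2.177 -7.256  6.408] in target axes [8.248 1.319 5.356]
```

Emit:
step_arm([
  {"delta_rot": [0.99,-2.18,-7.97],"delta_pos": [0,0,0],"hand": 95},
  {"delta_rot": [0.99,-2.18,-7.97],"delta_pos": [0,0,0],"hand": 95},
  {"delta_rot": [0.99,-2.18,-7.97],"delta_pos": [0,0,0],"hand": 95},
  {"delta_rot": [0.99,-2.18,-7.97],"delta_pos": [0,0,0],"hand": 95},
  {"delta_rot": [0.99,-2.18,-7.97],"delta_pos": [0,0,0],"hand": 95},
])

```text
clock: 11.3
position: [572.6, -25.7, 305.2]
orientation: [-3.118, -0.273, 0.433]
wrist_force: [0.6, 0.2, -0.3]
width: 95.0
finger_force: 0.0
```

Emit:
step_arm([
  {"delta_rot": [0.99,-2.18,-7.97],"delta_pos": [0,0,0],"hand": 95},
  {"delta_rot": [0.99,-2.18,-7.97],"delta_pos": [0,0,0],"hand": 95},
  {"delta_rot": [0.99,-2.18,-7.97],"delta_pos": [0,0,0],"hand": 95},
  {"delta_rot": [0.99,-2.18,-7.97],"delta_pos": [0,0,0],"hand": 95},
  {"delta_rot": [0.99,-2.18,-7.97],"delta_pos": [0,0,0],"hand": 95},
])

```text
clock: 11.8
position: [572.8, -25.7, 305.1]
orientation: [3.127, -0.077, 1.139]
wrist_force: [0.4, -0.2, -0.3]
width: 95.1
finger_force: 0.0
```

Emit:
step_arm([
  {"delta_rot": [0.99,-2.18,-7.97],"delta_pos": [0,0,0],"hand": 60},
  {"delta_rot": [0.99,-2.18,-7.97],"delta_pos": [0,0,0],"hand": 60},
  {"delta_rot": [0,0,0],"delta_pos": [0.9,0.13,0.5],"hand": 60},
  {"delta_rot": [0,0,0],"delta_pos": [0.9,0.13,0.5],"hand": 60},
  {"delta_rot": [0,0,0],"delta_pos": [0.9,0.13,0.5],"hand": 60},
])

```text
clock: 12.3
position: [597.0, 53.5, 259.6]
orientation: [-3.133, -0.001, 1.411]
wrist_force: [0.9, -1.3, 0.2]
width: 62.4
finger_force: 0.0
```

Emit:
step_arm([
  {"delta_rot": [0,0,0],"delta_pos": [0.9,0.13,0.5],"hand": 60},
  {"delta_rot": [0,0,0],"delta_pos": [0.9,0.13,0.5],"hand": 60},
  {"delta_rot": [0,0,0],"delta_pos": [0.9,0.13,0.5],"hand": 60},
  {"delta_rot": [0,0,0],"delta_pos": [0.9,0.13,0.5],"hand": 60},
  {"delta_rot": [0,0,0],"delta_pos": [0.9,0.13,0.5],"hand": 60},
])

```text
clock: 12.8
position: [637.2, 184.0, 184.4]
orientation: [-3.133, -0.001, 1.412]
wrist_force: [0.5, 0.0, 0.4]
width: 60.0
finger_force: 0.0
```

Emit:
step_arm([
  {"delta_rot": [0,0,0],"delta_pos": [0.9,0.13,0.5],"hand": 60},
  {"delta_rot": [0,0,0],"delta_pos": [0.15,0.13,0.5],"hand": 60},
  {"delta_rot": [0,0,0],"delta_pos": [0,0,0.4],"hand": 60},
  {"delta_rot": [0,0,0],"delta_pos": [0,0,0],"hand": 60},
  {"delta_rot": [0,0,0],"delta_pos": [0,0,0],"hand": 60},
])

```text
clock: 13.3
position: [649.4, 212.2, 143.7]
orientation: [-3.133, -0.001, 1.411]
wrist_force: [-0.7, 0.2, -1.1]
width: 60.1
finger_force: 0.0
```

```bash
python3 - <<'E'
from sh import *
R=Ro.from_euler('xyz',[np.pi,0,np.radians(81)]).as_matrix(); go(R,np.array([650.9,214.8,24.5])); print(observe()['joint_positions'].round(2))
for n in('top','side'):
    snap(n,'d'); P,C,uv=cloud(n,'d')
    red=(C[:,0]>100)&(C[:,1]<75)&(C[:,2]<75)&(np.hypot(*(P[:,:2]-[650,205]).T)<50)&(P[:,2]<30); print(n,red.sum())
E
```

```text
at [649.4 212.2 143.7] w 60.112161985845795 F [-0.7  0.2 -1.1] t 13.3
rotvec tool deg [-0.47 -0.03 -0.18] 0.5
shift in current tool axes, units [0.092 0.068 3.972] in target axes [0.094 0.036 3.972]
[0.22 0.67 1.49 0.   0.99 0.38]
top 0
side 127
```

Emit:
step_arm([
  {"delta_rot": [-0.47,0,-0.18],"delta_pos": [0.09,0.04,1],"hand": 60},
  {"delta_rot": [0,0,0],"delta_pos": [0,0,1],"hand": 60},
  {"delta_rot": [0,0,0],"delta_pos": [0,0,1],"hand": 60},
  {"delta_rot": [0,0,0],"delta_pos": [0,0,0.6],"hand": 60},
  {"delta_rot": [0,0,0],"delta_pos": [0,0,0.36],"hand": 60},
])

```text
clock: 13.9
position: [650.7, 215.4, 23.9]
orientation: [-3.141, -0.001, 1.414]
wrist_force: [0.8, -0.6, 0.3]
width: 60.2
finger_force: 0.0
```

Emit:
step_arm([
  {"delta_rot": [0,0,0],"delta_pos": [0,0,0],"hand": 40},
  {"delta_rot": [0,0,0],"delta_pos": [0,0,0],"hand": 25},
  {"delta_rot": [0,0,0],"delta_pos": [0,0,0],"hand": 15},
  {"delta_rot": [0,0,0],"delta_pos": [0,0,0],"hand": 10},
  {"delta_rot": [0,0,0],"delta_pos": [0,0,0],"hand": 10},
], grip_force=30)

```text
clock: 14.4
position: [651.1, 216.1, 25.4]
orientation: [3.14, -0.001, 1.415]
wrist_force: [-0.9, -0.7, 0.5]
width: 25.7
finger_force: 0.0
```

```bash
python3 - <<'E'
from sh import *
S=shaft(); seat=np.array([644.48,-70.09,108.2]); Rt=np.c_[S[:,1],S[:,0],-S[:,2]]; print(Rt.round(3))
s=observe(); print(s['position'],s['orientation'],s['width'],s['finger_force'],s['wrist_force'].round(1))
hole=seat+S[:,2]*50; print('hole',hole)
E
```

```text
[[ 0.249  0.874  0.419]
 [ 0.952 -0.299  0.059]
 [ 0.177  0.384 -0.906]]
[651.08432285 216.05763234  25.43386206] [ 3.14029081e+00 -1.13000237e-03  1.41489089e+00] 25.738149707092422 0.0 [-0.9 -0.7  0.5]
hole [623.55473151 -73.0308547  153.51538935]
```

Emit:
step_arm([
  {"delta_rot": [0,0,0],"delta_pos": [0,0,0],"hand": 5},
  {"delta_rot": [0,0,0],"delta_pos": [0,0,0],"hand": 5},
  {"delta_rot": [0,0,0],"delta_pos": [0,0,0],"hand": 5},
  {"delta_rot": [0,0,0],"delta_pos": [0,0,-0.3],"hand": 5},
  {"delta_rot": [0,0,0],"delta_pos": [0,0,-0.7],"hand": 5},
], grip_force=40)

```text
clock: 14.9
position: [649.9, 215.7, 53.6]
orientation: [-3.139, 0.0, 1.415]
wrist_force: [-0.1, 0.1, -1.3]
width: 19.8
finger_force: 40.0
```

Emit:
step_arm([
  {"delta_rot": [0,0,0],"delta_pos": [0,0,-1],"hand": 5},
  {"delta_rot": [0,0,0],"delta_pos": [0,0,-1],"hand": 5},
  {"delta_rot": [0,0,0],"delta_pos": [0,0,-1],"hand": 5},
  {"delta_rot": [0,0,0],"delta_pos": [0,0,-1],"hand": 5},
  {"delta_rot": [0,0,0],"delta_pos": [0,0,-0.6],"hand": 5},
])

```text
clock: 15.4
position: [651.1, 216.0, 195.6]
orientation: [3.139, -0.002, 1.415]
wrist_force: [1.1, 0.6, -0.7]
width: 19.7
finger_force: 40.0
```

```bash
python3 - <<'E'
from sh import *
S=shaft(); hole=np.array([623.55,-73.03,153.5]); Rt=np.c_[S[:,1],S[:,0],-S[:,2]]
s=observe(); print(s['width'],s['finger_force'],s['wrist_force'].round(1)); go(Rt,hole+S[:,1]*155+S[:,2]*15.2)
E
```

```text
19.689610586483823 39.999420046806335 [ 1.1  0.6 -0.7]
at [651.1 216.  195.6] w 19.689610586483823 F [ 1.1  0.6 -0.7] t 15.4
rotvec tool deg [-23.23   8.78   7.64] 25.99
shift in current tool axes, units [-4.661  0.889  0.028] in target axes [-4.484  1.542 -0.184]
```

Emit:
step_arm([
  {"delta_rot": [-4.65,1.76,1.53],"delta_pos": [0,0,0],"hand": 5},
  {"delta_rot": [-4.65,1.76,1.53],"delta_pos": [0,0,0],"hand": 5},
  {"delta_rot": [-4.65,1.76,1.53],"delta_pos": [0,0,0],"hand": 5},
  {"delta_rot": [-4.65,1.76,1.53],"delta_pos": [0,0,0],"hand": 5},
  {"delta_rot": [-4.65,1.76,1.53],"delta_pos": [0,0,0],"hand": 5},
])

```text
clock: 15.9
position: [650.5, 215.9, 193.4]
orientation: [2.74, -0.179, 1.315]
wrist_force: [0.5, -0.1, -0.4]
width: 20.1
finger_force: 40.0
```

Emit:
step_arm([
  {"delta_rot": [0,0,0],"delta_pos": [-0.9,0.3,-0.04],"hand": 5},
  {"delta_rot": [0,0,0],"delta_pos": [-0.9,0.3,-0.04],"hand": 5},
  {"delta_rot": [0,0,0],"delta_pos": [-0.9,0.3,-0.04],"hand": 5},
  {"delta_rot": [0,0,0],"delta_pos": [-0.9,0.3,-0.04],"hand": 5},
  {"delta_rot": [0,0,0],"delta_pos": [-0.6,0.2,0],"hand": 5},
])

```text
clock: 16.4
position: [653.9, 81.4, 191.4]
orientation: [2.743, -0.177, 1.314]
wrist_force: [-0.5, 1.0, -0.2]
width: 20.0
finger_force: 40.0
```

```bash
python3 - <<'E'
from sh import *
S=shaft(); hole=np.array([623.55,-73.03,153.5]); Rt=np.c_[S[:,1],S[:,0],-S[:,2]]
go(Rt,hole+S[:,1]*155+S[:,2]*15.2)
s=observe();R0=Ro.from_euler('xyz',s['orientation']).as_matrix(); p0=np.array(s['position'])
for n in('top','side'):
    snap(n,'e'); P,C,uv=cloud(n,'e'); q=(P-p0)@R0
    k=(q[:,0]<-24)&(q[:,0]>-105)&(abs(q[:,1])<14)&(abs(q[:,2]-15)<16)
    f=q[k]; print(n,len(f))
    for a in range(-105,-24,10):
        g=f[(f[:,0]>=a)&(f[:,0]<a+10)]
        if len(g): print(a,len(g),g.mean(0).round(1),np.ptp(g[:,1:],axis=0).round(1))
    red=(C[:,0]>90)&(C[:,1]<75)&(C[:,2]<75)&(np.linalg.norm(q,axis=1)<50); print('red',red.sum(),q[red].mean(0).round(1),q[red].min(0).round(1),q[red].max(0).round(1))
a,_=load('top','e');s,_=load('side','e')
f=lambda i:cv2.convertScaleAbs(cv2.resize(i[:,:,::-1],(390,390),interpolation=cv2.INTER_CUBIC),alpha=1.4)
cv2.imwrite('pics/crop5.png',np.hstack([f(a[130:260,220:350]),f(s[110:250,225:365])]))
E
```

```text
at [653.9  81.4 191.4] w 20.014240700044056 F [-0.5  1.  -0.2] t 16.4
rotvec tool deg [-0.1   0.07 -0.05] 0.13
shift in current tool axes, units [-0.209  0.17  -0.089] in target axes [-0.209  0.17  -0.089]
top 0<stdin>:12: RuntimeWarning: Mean of empty slice.
  ret = um.true_divide(
Traceback (most recent call last):
ValueError: zero-size array to reduction operation minimum which has no identity
```

```bash
python3 - <<'E'
from sh import *
s=observe();R0=Ro.from_euler('xyz',s['orientation']).as_matrix(); p0=np.array(s['position'])
n='side'; snap(n,'e'); P,C,uv=cloud(n,'e'); q=(P-p0)@R0
k=(q[:,0]<-24)&(q[:,0]>-105)&(abs(q[:,1])<14)&(abs(q[:,2]-15)<16); f=q[k]
for a in range(-105,-24,10):
    g=f[(f[:,0]>=a)&(f[:,0]<a+10)]
    if len(g): print(a,len(g),g.mean(0).round(1),np.ptp(g[:,1:],axis=0).round(1),g[:,0].min().round(1))
red=(C[:,0]>90)&(C[:,1]<75)&(C[:,2]<75)&(np.linalg.norm(q,axis=1)<50); print('red',red.sum(),q[red].mean(0).round(1),q[red].min(0).round(1),q[red].max(0).round(1))
# lug features in shaft frame, for reference: predicted pixels
S=shaft(); hole=np.array([623.55,-73.03,153.5])
print('px axis pts at hole+y', proj('side',[hole+S[:,1]*t for t in(0,25,100)]).round(1).tolist())
print('px pin axis', proj('side',[p0+R0@[x,0,15.2] for x in(-95,-60,-20)]).round(1).tolist())
s,_=load('side','e')
x0,y0=240,130; c=cv2.resize(s[y0:y0+130,x0:x0+130,::-1],(585,585),interpolation=cv2.INTER_CUBIC); cv2.imwrite('pics/crop5.png',c)
E
```

```text
-85 1 [-78.2  -5.7  14.6] [0. 0.] -78.2
-55 1 [-53.1  -4.   17.5] [0. 0.] -53.1
red 86 [10.6  0.8  9.9] [-21.6 -10.4   2.1] [23.1 13.4 24.4]
px axis pts at hole+y [[302.0, 168.3], [296.3, 170.8], [278.4, 178.8]]
px pin axis [[287.7, 176.8], [279.1, 180.6], [269.1, 185.2]]
```

View pics/crop5.png

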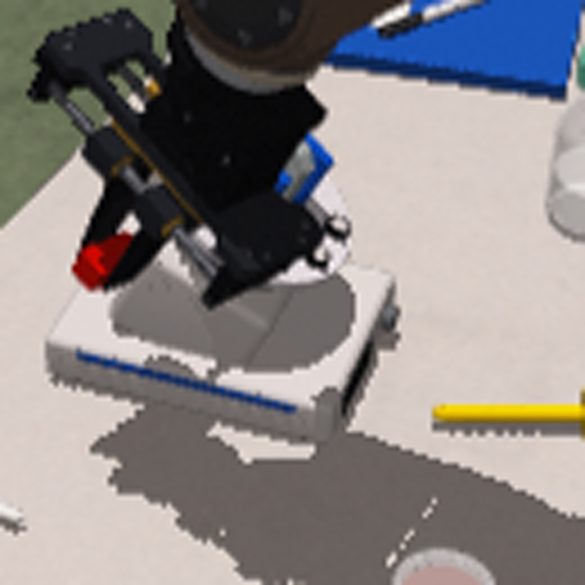

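Emit:
step_arm([
  {"delta_rot": [-0.1,0.07,-0.05],"delta_pos": [-0.2,0.17,-0.09],"hand": 5},
  {"delta_rot": [0,0,0],"delta_pos": [-0.3,0,0],"hand": 5},
  {"delta_rot": [0,0,0],"delta_pos": [-0.3,0,0],"hand": 5},
  {"delta_rot": [0,0,0],"delta_pos": [-0.2,0,0],"hand": 5},
  {"delta_rot": [0,0,0],"delta_pos": [0,0,0],"hand": 5},
])

```text
clock: 17.0
position: [649.9, 52.8, 190.2]
orientation: [2.741, -0.177, 1.316]
wrist_force: [-0.4, 0.1, -0.4]
width: 19.7
finger_force: 40.0
```

```bash
cat > chk.py <<'E'
from sh import *
S=shaft(); hole=np.array([623.55,-73.03,153.5]); Rt=np.c_[S[:,1],S[:,0],-S[:,2]]
go(Rt,hole+S[:,1]*45+S[:,2]*15.2); s=observe(); print('F shaft frame',(S.T@s['wrist_force']).round(1),'M',(S.T@s['moment']).round(2))
E
python3 chk.py
```

```text
at [649.9  52.8 190.2] w 19.729860461834484 F [-0.4  0.1 -0.4] t 17.0
rotvec tool deg [-0.02 -0.02  0.04] 0.05
shift in current tool axes, units [-2.928  0.016 -0.014] in target axes [-2.928  0.018 -0.013]
F shaft frame [-0.6 -0.  -0.2] M [-0.07  0.15  0.02]
```

Emit:
step_arm([
  {"delta_rot": [0,0,0],"delta_pos": [-0.18,0.02,-0.01],"hand": 5},
  {"delta_rot": [0,0,0],"delta_pos": [-0.18,0,0],"hand": 5},
  {"delta_rot": [0,0,0],"delta_pos": [-0.18,0,0],"hand": 5},
  {"delta_rot": [0,0,0],"delta_pos": [-0.18,0,0],"hand": 5},
  {"delta_rot": [0,0,0],"delta_pos": [-0.18,0,0],"hand": 5},
])

```text
clock: 17.5
position: [643.5, 26.4, 185.7]
orientation: [2.741, -0.177, 1.316]
wrist_force: [-0.7, 0.2, 0.2]
width: 19.9
finger_force: 40.0
```

```bash
python3 chk.py
```

```text
at [643.5  26.4 185.7] w 19.924900426179118 F [-0.7  0.2  0.2] t 17.5
rotvec tool deg [-0.01 -0.01  0.03] 0.04
shift in current tool axes, units [-2.011 -0.003 -0.008] in target axes [-2.011e+00 -2.000e-03 -8.000e-03]
F shaft frame [-0.6  0.1  0.5] M [-0.08  0.16  0.04]
```

Through the first lug with no force. Continuing.

Emit:
step_arm([
  {"delta_rot": [0,0,0],"delta_pos": [-0.18,0,0],"hand": 5},
  {"delta_rot": [0,0,0],"delta_pos": [-0.18,0,0],"hand": 5},
  {"delta_rot": [0,0,0],"delta_pos": [-0.18,0,0],"hand": 5},
  {"delta_rot": [0,0,0],"delta_pos": [-0.18,0,0],"hand": 5},
  {"delta_rot": [0,0,0],"delta_pos": [-0.18,0,0],"hand": 5},
])

```text
clock: 18.0
position: [636.9, 0.7, 181.0]
orientation: [2.741, -0.177, 1.316]
wrist_force: [0.2, -0.2, -0.8]
width: 19.3
finger_force: 40.0
```

```bash
python3 chk.py
```

```text
at [636.9   0.7 181. ] w 19.303292644220523 F [ 0.2 -0.2 -0.8] t 18.0
rotvec tool deg [-0.01 -0.01  0.04] 0.04
shift in current tool axes, units [-1.112 -0.005 -0.008] in target axes [-1.112 -0.005 -0.008]
F shaft frame [-0.1 -0.2 -0.8] M [-0.12  0.16 -0.06]
```

Emit:
step_arm([
  {"delta_rot": [0,0,0],"delta_pos": [-0.18,0,0],"hand": 5},
  {"delta_rot": [0,0,0],"delta_pos": [-0.18,0,0],"hand": 5},
  {"delta_rot": [0,0,0],"delta_pos": [-0.18,0,0],"hand": 5},
  {"delta_rot": [0,0,0],"delta_pos": [-0.18,0,0],"hand": 5},
  {"delta_rot": [0,0,0],"delta_pos": [-0.18,0,0],"hand": 5},
])

```text
clock: 18.5
position: [630.2, -25.0, 176.2]
orientation: [2.741, -0.177, 1.316]
wrist_force: [-0.2, 0.7, -1.2]
width: 19.6
finger_force: 40.0
```

```bash
python3 chk.py
```

```text
at [630.2 -25.  176.2] w 19.551016989707538 F [-0.2  0.7 -1.2] t 18.5
rotvec tool deg [-0.01 -0.01  0.04] 0.04
shift in current tool axes, units [-0.212 -0.005 -0.008] in target axes [-0.212 -0.005 -0.008]
F shaft frame [-0.8  0.4 -1.1] M [-0.11  0.17 -0.02]
```

Emit:
step_arm([
  {"delta_rot": [0,0,0],"delta_pos": [-0.06,0,0],"hand": 5},
  {"delta_rot": [0,0,0],"delta_pos": [-0.05,0,0],"hand": 5},
  {"delta_rot": [0,0,0],"delta_pos": [-0.04,0,0],"hand": 5},
  {"delta_rot": [0,0,0],"delta_pos": [-0.03,0,0],"hand": 5},
  {"delta_rot": [0,0,0],"delta_pos": [-0.02,0,0],"hand": 5},
])

```text
clock: 19.0
position: [628.8, -30.3, 175.2]
orientation: [2.741, -0.177, 1.316]
wrist_force: [0.1, 0.3, -0.4]
width: 19.7
finger_force: 40.0
```

```bash
python3 chk.py
```

```text
at [628.8 -30.3 175.2] w 19.70125327948271 F [ 0.1  0.3 -0.4] t 19.0
rotvec tool deg [-0.01 -0.02  0.04] 0.05
shift in current tool axes, units [-0.029 -0.004 -0.008] in target axes [-0.029 -0.004 -0.008]
F shaft frame [-0.1  0.3 -0.4] M [-0.12  0.13  0.02]
```

Emit:
step_arm([
  {"delta_rot": [0,0,0],"delta_pos": [-0.02,0,0],"hand": 5},
  {"delta_rot": [0,0,0],"delta_pos": [-0.02,0,0],"hand": 5},
  {"delta_rot": [0,0,0],"delta_pos": [-0.02,0,0],"hand": 5},
  {"delta_rot": [0,0,0],"delta_pos": [0,0,0],"hand": 5},
  {"delta_rot": [0,0,0],"delta_pos": [0,0,0],"hand": 5},
])

```text
clock: 19.5
position: [628.3, -32.0, 174.8]
orientation: [2.741, -0.178, 1.316]
wrist_force: [-0.2, 1.7, -0.7]
width: 19.9
finger_force: 40.0
```

```bash
python3 chk.py
```

```text
at [628.3 -32.  174.8] w 19.85313427992463 F [-0.2  1.7 -0.7] t 19.5
rotvec tool deg [-0.02 -0.02  0.04] 0.05
shift in current tool axes, units [ 0.031 -0.002 -0.009] in target axes [ 0.031 -0.002 -0.009]
F shaft frame [-1.   1.4 -0.7] M [ 0.15  0.31 -0.03]
```

Emit:
step_arm([
  {"delta_rot": [0,0,0],"delta_pos": [-0.02,0,0],"hand": 5},
  {"delta_rot": [0,0,0],"delta_pos": [-0.02,0,0],"hand": 5},
  {"delta_rot": [0,0,0],"delta_pos": [0,0,0],"hand": 5},
  {"delta_rot": [0,0,0],"delta_pos": [0,0,0],"hand": 5},
  {"delta_rot": [0,0,0],"delta_pos": [0,0,0],"hand": 5},
])

```text
clock: 20.0
position: [628.2, -32.5, 175.1]
orientation: [2.741, -0.178, 1.317]
wrist_force: [-0.1, 7.7, 2.4]
width: 19.9
finger_force: 40.0
```

```bash
python3 chk.py; python3 - <<'E'
from sh import *
snap('top','f'); snap('side','f')
s,_=load('side','f'); c=cv2.resize(s[130:230,240:340,::-1],(500,500),interpolation=cv2.INTER_CUBIC); cv2.imwrite('pics/crop6.png',c)
E
```

```text
at [628.2 -32.5 175.1] w 19.90340304694419 F [-0.1  7.7  2.4] t 20.0
rotvec tool deg [-0.   -0.07  0.05] 0.08
shift in current tool axes, units [ 0.047 -0.007  0.   ] in target axes [ 0.047 -0.007  0.   ]
F shaft frame [-1.5  7.7  1.8] M [ 1.33  0.37 -0.05]
```

View pics/crop6.png

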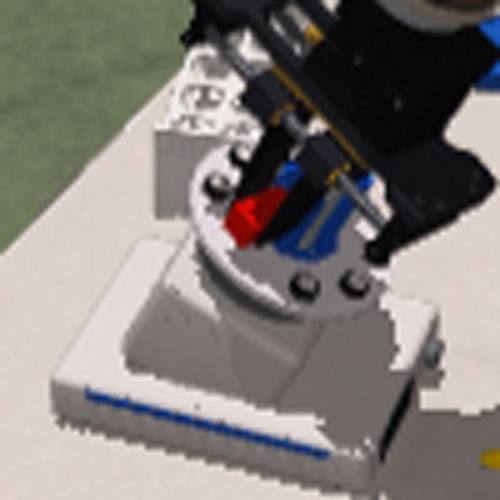

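Emit:
step_arm([
  {"delta_rot": [0,0,0],"delta_pos": [0,0,0],"hand": 30},
  {"delta_rot": [0,0,0],"delta_pos": [0,0,0],"hand": 50},
  {"delta_rot": [0,0,0],"delta_pos": [0,0,0],"hand": 60},
  {"delta_rot": [0,0,0],"delta_pos": [0,0,0],"hand": 60},
  {"delta_rot": [0,0,0],"delta_pos": [0,0,-0.2],"hand": 60},
])

```text
clock: 20.6
position: [625.4, -33.6, 179.7]
orientation: [2.742, -0.177, 1.316]
wrist_force: [-0.2, -0.0, 0.4]
width: 54.6
finger_force: 0.0
```

Emit:
step_arm([
  {"delta_rot": [0,0,0],"delta_pos": [0,0,-0.5],"hand": 60},
  {"delta_rot": [0,0,0],"delta_pos": [0,0,-1],"hand": 60},
  {"delta_rot": [0,0,0],"delta_pos": [0,0,-1],"hand": 60},
  {"delta_rot": [0,0,0],"delta_pos": [0,0,-1],"hand": 60},
  {"delta_rot": [0,0,0],"delta_pos": [0,0,-1],"hand": 60},
])

```text
clock: 21.1
position: [567.9, -41.6, 304.7]
orientation: [2.74, -0.177, 1.316]
wrist_force: [0.5, -0.5, -0.1]
width: 60.3
finger_force: 0.0
```

Emit:
step_arm([
  {"delta_rot": [0,0,0],"delta_pos": [0,-1,-1],"hand": 60},
  {"delta_rot": [0,0,0],"delta_pos": [0,-1,-1],"hand": 60},
  {"delta_rot": [0,0,0],"delta_pos": [0,-1,-0.5],"hand": 60},
  {"delta_rot": [0,0,0],"delta_pos": [0,-1,0],"hand": 60},
  {"delta_rot": [0,0,0],"delta_pos": [0,0,0],"hand": 60},
])

```text
clock: 21.6
position: [429.4, -9.2, 324.6]
orientation: [2.741, -0.177, 1.316]
wrist_force: [0.2, -1.0, 0.3]
width: 60.1
finger_force: 0.0
```

```bash
python3 - <<'E'
from sh import *
print(observe()['wrist_force'],observe()['position'])
S=shaft(); hole=np.array([623.55,-73.03,153.5])
for n in('top','side'):
    snap(n,'g'); P,C,uv=cloud(n,'g'); q=(P-hole)@S
    red=(C[:,0]>90)&(C[:,1]<75)&(C[:,2]<75)&(np.linalg.norm(q,axis=1)<90); print(n,'red shaft frame',red.sum(),q[red].mean(0).round(1),np.percentile(q[red],[3,97],axis=0).round(1).tolist()) if red.sum() else print(n,0)
    d=q[(np.hypot(q[:,0],q[:,1])<62)&(np.hypot(q[:,0],q[:,1])>38)&(abs(q[:,2]+26)<8)]; print('disc z',np.median(d[:,2]).round(1) if len(d) else None)
f=lambda i:cv2.resize(i[:,:,::-1],(390,390),interpolation=cv2.INTER_CUBIC)
a,_=load('top','g');s,_=load('side','g')
cv2.imwrite('pics/crop7.png',np.hstack([f(a[140:240,270:370]),f(s[130:230,240:340])]))
E
```

```text
[ 0.21571193 -1.0071019   0.28749361] [429.40972463  -9.17002151 324.62877717]
top red shaft frame 124 [-0.1 45.1  5.6] [[-9.1, 27.2, 0.8], [8.5, 62.5, 8.9]]
disc z -24.9
side red shaft frame 99 [-2.8 51.   0.8] [[-12.2, 25.8, -13.4], [6.3, 67.7, 8.1]]
disc z -26.3
```

View pics/crop7.png

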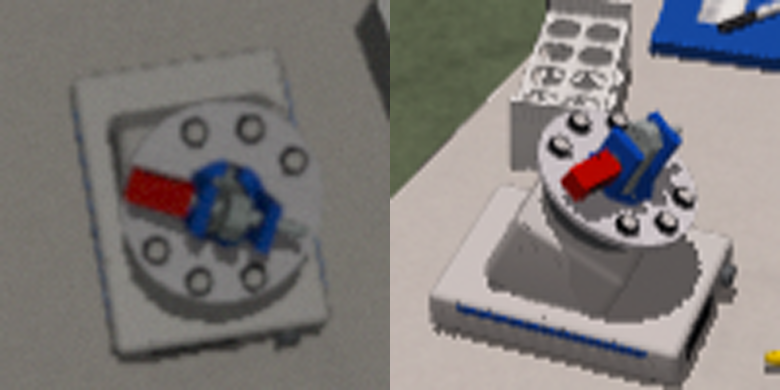

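The pin passes through both lugs, with the red head at the lug and the tip showing on the far side. The rotor is home and the arm is clear, so I'm handing in.

```bash
python3 -c "
from plant import workorder; print(workorder.sign_off())"
```

```text
the job is handed in; nothing more can be done
None
```

The rotor is fully home on the shoulder and locked by the red-headed pin through both lugs and the shaft; the job was handed in at about 22 s with the arm clear, and no contact showed near the bottle, dish or beaker.

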